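Load a glass sample into the reader's carousel and index it

TASK

Take the sample holder with the round piece of glass out of the wooden rack and press it gently, fully home and upright, into the one empty pocket of the reader's carousel. Then turn the carousel by its black centre knob one click clockwise (seen from above), so that this sample stops under the reader's nose, and let go. Leave the other two holders in the rack alone.

Things in the scene. Friction and masses are not known exactly. Their poses are not given: they have to be found in the camera images.
- holder_round: Loose aluminium holder, 70-120 g: a block 30 x 30 mm, 22 mm tall, with a round steel pin (14 mm wide, 16 mm long) under its centre and a round piece of blue glass (24 mm wide, 4 mm thick) on top. Origin: lower end of the pin, z up; block from 16 to 38 mm above it, sides along x and y. Stands with its pin in any one of the rack's holes, block resting on the rack, square to it.
- holder_square: Another holder of the same make and size, but with a square piece of glass (19 x 19 mm) on top. Stays in the rack. Origin as for holder_round.
- holder_strip: Another holder of the same make and size, but with a narrow strip of glass (27 x 10 mm) on top. Stays in the rack. Origin as for holder_round.
- rack: Fixed wooden block, 204 mm (x) x 56 mm (y) x 30 mm tall, with three round holes in a row along x at -70, 0 and +70 mm (17 mm wide, 18 mm deep). Origin: centre of its underside; z up. The row points roughly away from the robot.
- changer: Fixed base of the sample changer: a white drum 256 mm wide, 36 mm tall, carrying the steel wheel (240 mm wide, its top 46 mm above the table). Origin: centre of its underside, on the wheel's axis; z up. The wheel's five other pockets carry fixed holders with square glass (tops 92 mm above the table): only the pocket nearest the robot (changer's -x) is empty.
- wheel (a joint): Turn of the wheel in rad, 0 at the start, growing clockwise seen from above. It clicks every 60 degrees (0, 1.047, 2.094, and the other way); about 0.25 N m takes it over the hump between two clicks, then it pulls itself into the next. One click brings the empty pocket under the reader's nose.
- pocket (a point): Inner end of the empty pocket's guide, 74 mm from the axis, 66 mm above the table, on top of a flat grey nest block (52 x 34 mm, sprung: gives 2 N + 2 N/mm, at most 6 mm down); turns with the wheel; x towards the axis, z up. The hole is round, 17 mm wide, 18 mm deep, chamfered 1 mm. Seated, the block rests flat on the nest, the holder's origin 16 mm below this point. Limit 35 N.
- slot_end (a point): Outermost place of the hole's centre, 99 mm from the axis, same height as pocket. The nest was clamped by hand somewhere in its radial guide: the hole's centre is on the line between both points, 3 to 25 mm outwards of pocket; where is not measured (find it by feel or by eye). Sideways the hole is true. The clamp holds 40 N. Beside the hole the pin stands on the nest top.
- knob (a point): Centre of the black grip bar on the wheel's hub, 124 mm above the table, on the wheel's axis; turns with the wheel. The bar is 50 mm long along this frame's x, 14 mm thick along y, 28 mm tall, on a post 28 mm wide. At the start it points at the empty pocket.
- station (a point): Fixed point under the reader, 88 mm from the axis, 66 mm above the table: the middle of the guide stands here after one click. Above it the reader's grey nose (36 mm wide, 99 to 117 mm above the table, reaching in to 72 mm from the axis) sticks out of the white reader tower (60 x 70 mm, 135 mm tall, centred 160 mm from the axis). A seated holder passes 7 mm below the nose.
There are look-alikes about, which are no part of the job. Leave any red look-alike of the holder_round alone.

How it is judged:
By the outcome, as a careful person would: the job done as asked, in the order asked, and still so for the second after the job is handed in, with the robot touching nothing.
It also fails if it takes over 64 s, if anything falls off the work surface, if the arm or the gripper's body presses on something with over 40 N, if the wrist force passes 120 N, or if a joint passes its speed limit or range.

ROBOT

A 7-joint arm with a two-finger parallel gripper is mounted at the origin on the work surface. World frame = base frame: x ahead of the robot, y to its left, z up, the work surface at z = 0. Lengths are in m, angles in degrees, forces in N, time in s.
With the tool pointing down it reaches from about 0.4 to 0.85 m from the base axis. Payload 6.9 kg.
Tool frame: the origin (TCP) lies on the mounting face of the last link; the fingertips stand 173 mm ahead of it and the grasp point (between the pads) lies 155 mm ahead of it (env.grip_point_offset is the distance from the TCP to the grasp point, in m); z points along the fingers, y is the line along which they close (so a half turn about z gives the same grasp; the last joint's range is limited). The gripper opens to 85 mm and grips with 20 to 120 N. Pads are 22 mm wide; open, the fingers measure 114 mm over their backs; the gripper's body (76 mm by 85 mm) begins 54 mm behind the grasp point. The pads swing forward as they close: fully open they stand 13 mm farther back than shut.
Start: joints at [82.649, 29.078, -13.613, 85.955, 7.202, 65.827, -8.869], TCP at [0.145, -0.608, 0.405] pointing down, gripper open.
Joint ranges: [-176.47, 176.47], [-13.61, 117.27], [-81.72, 77.17], [0.22, 143.17], [-87.28, 267.28], [10, 112.55], [-165.47, 165.47]. Speed limits (degrees/s): [136.94, 136.94, 180, 180, 180, 180, 180].

INTERFACE

Orientations are given as [roll, pitch, yaw] about the fixed x, y, z axes, in that order (R = Rz(yaw) Ry(pitch) Rx(roll)).
In Python, from bench import env gives the robot as it stands.
- The arm moves only by the shell command python3 -m handwheel 'ROWS' [FORCE]. ROWS is text: rows parted by semicolons, each of 5 numbers parted by spaces: the opening in per cent of the stroke, from 0 (shut) to 100 (fully open), then the shift along the world's x, y, z in mm, then the turn about the world's z in degrees. In form: claw tx ty tz twist; .... A call has 1 to 12 rows; each row shifts and turns the commanded pose from where the row before left it; what a row does not reach is not made up. A row lasts 1/10 s, in which the tool goes at most 50 mm and 8.59 degrees, less where a joint would pass 70% of its speed; a pose out of reach is approached as far as the arm can. A call with a gripper value outside its range is refused whole. The fingers move at their own pace and stop on an object; FORCE is the grip in N (left out, the last holds). Time passes only in rows, so rows that do not move let the fingers close. It gives the time, the measured TCP pose, the force, the opening and the grip force at its end, in the units of the state.
- env.state(): the state, without advancing time (a new reading comes with each control period).
- env.capture(name): name is "scene" or "top" or "wrist"; returns a dict with "frame" (384x512x3 uint8, blue, green, red), "range_z" (384x512 float32, m along the optical axis (not along the pixel's ray), 0 where there is no reading), "fov_y" (degrees; the focal length in pixels is half the picture's height over the tangent of half this angle, whatever the lens; pixels are square), "cx", "cy" (the principal point, pixels), "dist_coeffs" ([k1, k2, p1, p2, k3] as OpenCV has them; the pictures are not rectified), "rvec" (rotation vector, rad) and "tvec" (3), from world to camera coordinates, as OpenCV has them. Camera axes: x right, y down, z forward; pixel columns grow to the right and rows downward; lengths in m; the calibration is good to about 2 mm. A picture is of the moment at which its call begins.
- env.finish_job(): hands the job in; it is judged then, once.
The state is a dict: "time": time; "qpos": joint angles; "qd": joint speeds; "effort": joint torques, N m; "eef_pos": TCP position; "tool_rot": TCP orientation; "contact_force": force on the tool from outside, world axes, zero at the start; "wrist_torque": the same for the moment, N m; "gripper_width": opening from 0.0 (shut) to 1.0 (fully open); "grip_force": force on a finger pad.
Only numpy, scipy, OpenCV 4.12 (cv2) and the standard library are available. Lean on these libraries where they do the work, as an engineer would, in place of code of your own. Each camera call takes 0.05 s, during which the arm holds its last target. There are 200 camera calls.

## Working session

There is one attempt and no reset: what is moved stays moved. The work goes in short steps, Python scripts to look and compute and a shell command to move; the robot and the scene stay as the last step left them, time stands still between calls to the robot, and variables do not carry over. Pictures are saved under pics/ and viewed, at most 10 in all, crops included, and the job is handed in when it is done.

```bash
mkdir -p pics; cat > h.py <<'E'
import numpy as np, cv2
from bench import env
def cap(n):
    c=env.capture(n); f=c["frame"]; H=f.shape[0]
    fl=H/2/np.tan(np.radians(c["fov_y"])/2)
    c["K"]=np.array([[fl,0,c["cx"]],[0,fl,c["cy"]],[0,0,1]]); c["D"]=np.array(c["dist_coeffs"],float)
    c["R"]=cv2.Rodrigues(np.array(c["rvec"],float))[0]; c["t"]=np.array(c["tvec"],float).ravel(); return c
def ray(c,p):
    u=cv2.undistortPoints(np.array(p,float).reshape(-1,1,2),c["K"],c["D"]).reshape(-1,2)
    d=np.c_[u,np.ones(len(u))]
    return -c["R"].T@c["t"], d@c["R"]
def plane(c,p,z):
    o,d=ray(c,p); return o+d*((z-o[2])/d[:,2])[:,None]
def proj(c,P):
    return cv2.projectPoints(np.array(P,float).reshape(-1,1,3),np.array(c["rvec"],float),c["t"],c["K"],c["D"])[0].reshape(-1,2)
def cloud(c):
    h,w=c["range_z"].shape; v,u=np.mgrid[:h,:w]
    o,d=ray(c,np.c_[u.ravel(),v.ravel()])
    P=o+d*c["range_z"].reshape(-1,1); P[c["range_z"].ravel()==0]=np.nan
    return P.reshape(h,w,3)
E
python3 - <<'E'
from h import *
for n in("scene","top"):
    c=cap(n); cv2.imwrite(f"pics/{n}.png",cv2.resize(c["frame"],(800,600))); print(n,-c["R"].T@c["t"],c["R"][2])
s=env.state(); print(s["eef_pos"],s["tool_rot"],s["contact_force"],s["time"])
E
```

```text
scene [1.04826513 0.44103843 0.76738166] [-0.54217369 -0.49457335 -0.67929735]
top [ 0.33670659 -0.04342643  0.95004646] [ 0.19076591  0.00753553 -0.98160663]
[ 0.14469192 -0.60784557  0.40393563] [-1.79910056e+02  4.53601343e-04  1.33974873e+01] [0.298777   0.22941197 0.11618545] 0.1
```

View pics/top.png

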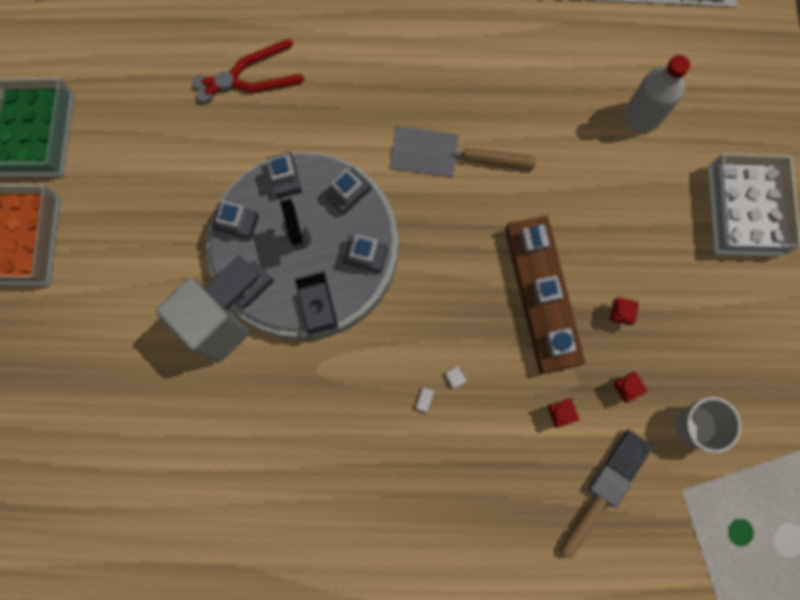

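View pics/scene.png

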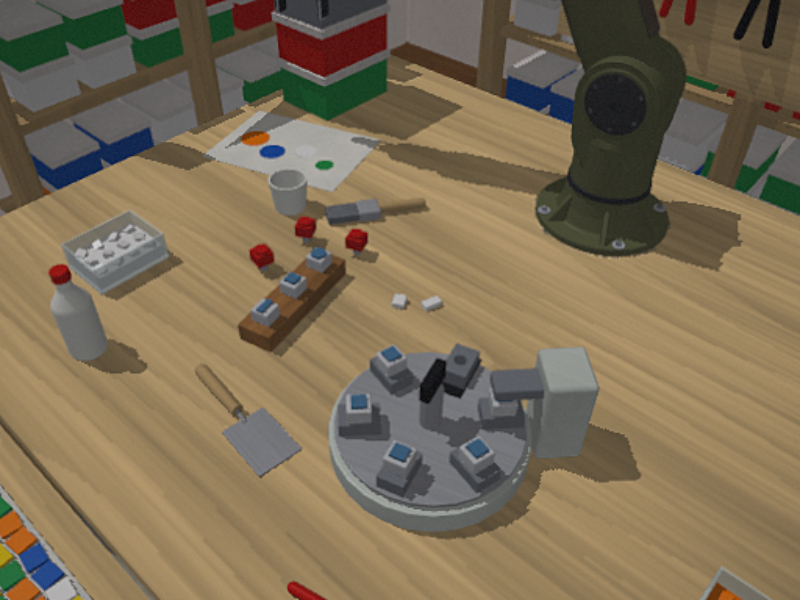

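The top picture (800x600) shows these candidates:
- Round glass at (562,342).
- Square glass at (549,289).
- Strip glass at (536,238).
- Fixed square-glass holders on the wheel.
- Red look-alikes at (625,311), (631,386) and (564,412).

I choose (562,342). The empty nest's hole is at about (316,305), the knob at (291,222) and the tower at the lower left. A close crop will check the choice while I measure.

```bash
cat > m.py <<'E'
from h import *
c=cap("top"); f=c["frame"]
cv2.imwrite("pics/crop1.png",np.hstack([cv2.resize(f[135:245,315:405],(450,550),interpolation=cv2.INTER_CUBIC),cv2.resize(f[165:220,180:215],(350,550),interpolation=cv2.INTER_CUBIC)]))
hsv=cv2.cvtColor(f,cv2.COLOR_BGR2HSV)
m=cv2.inRange(hsv,(95,90,40),(125,255,255)); m[:, :120]=0
n,l,st,ce=cv2.connectedComponentsWithStats(m)
W=[]
for i in range(1,n):
    if st[i,4]<30: continue
    z=.056 if ce[i][0]>300 else .092
    P=plane(c,[ce[i]],z)[0]; print(ce[i].round(1),st[i,4],P.round(4)); 
    if z>.08: W.append(P[:2])
P=cloud(c)
# knob, rack yaw, wheel rim
def top(z0,z1,x,y):
    k=(P[...,2]>z0)&(P[...,2]<z1); k[:,:y[0]]=0;k[:,y[1]:]=0;k[:x[0]]=0;k[x[1]:]=0
    q=P[k][:,:2].astype(np.float32); r=cv2.minAreaRect(q); return np.round(r[0],4),np.round(r[1],4),r[2],len(q),np.median(P[k][:,2])
print("knob",top(.128,.15,(120,165),(170,205)))
print("rack",top(.024,.034,(130,245),(310,380)))
print("nest",top(.06,.072,(165,215),(185,220)))
k=(P[...,2]>.041)&(P[...,2]<.05); k[:,270:]=0; q=P[k][:,:2]; print("wheel",cv2.minEnclosingCircle(q.astype(np.float32)))
E
python3 m.py
```

```text
[178.5 105.7] 67 [0.6754 0.1208 0.092 ]
[221.  116.4] 68 [0.6541 0.0353 0.092 ]
[145.9 135.8] 68 [0.6119 0.1817 0.092 ]
[342.6 151. ] 44 [ 0.5981 -0.2098  0.056 ]
[231.9 157.8] 72 [0.5699 0.0112 0.092 ]
[350.9 184. ] 64 [ 0.5303 -0.2253  0.056 ]
[359.7 218. ] 91 [ 0.4621 -0.2414  0.056 ]
knob (array([0.5905, 0.0958]), array([0.0503, 0.0144]), 16.22549057006836, 210, np.float64(0.13626734477318803))
rack (array([ 0.5304, -0.2255]), array([0.2037, 0.0578]), 13.18574047088623, 1894, np.float64(0.030524945366550538))
nest (array([0.5175, 0.0674]), array([0.0487, 0.095 ]), 83.38834381103516, 414, np.float64(0.0662866087453286))
wheel ((0.6800684332847595, 0.26533642411231995), 0.31141766905784607)
```

View pics/crop1.png

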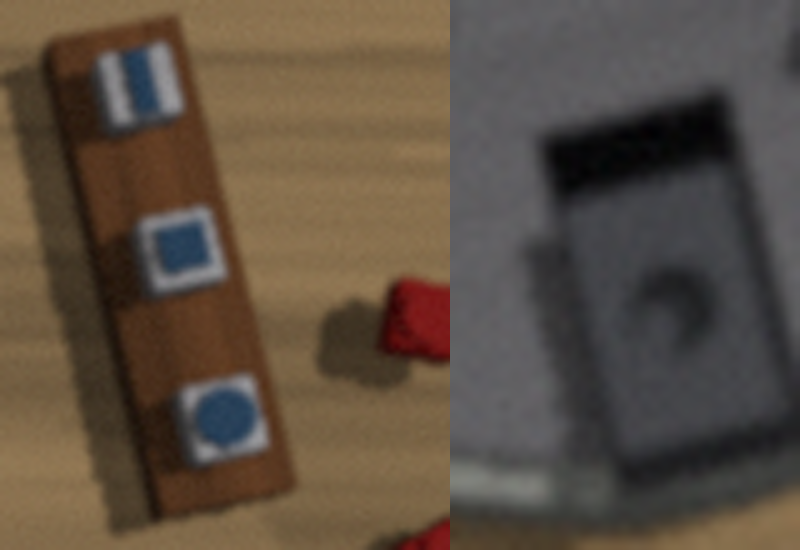

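The crop confirms it: the round glass is in the rack hole nearest the robot, and the tool yaw (13.4°) already matches the rack (13.2°). The nest hole is at about pixel (202.5,196) in the full frame. I'll move above the round holder, then check with the wrist camera.

```bash
python3 -m handwheel '100 32 37 0 0;100 32 37 0 0;100 32 37 0 0;100 32 37 0 0;100 32 37 0 0;100 32 37 0 0;100 32 37 0 0;100 32 37 0 0;100 32 37 0 0;100 29 33 0 0;100 0 0 -40 0;100 0 0 0 0'
cat > w.py <<'E'
from h import *
import sys
c=cap("wrist"); f=c["frame"]; cv2.imwrite(sys.argv[1],cv2.resize(f,(768,576)))
s=env.state(); print(s["time"],s["eef_pos"],s["tool_rot"],s["contact_force"],s["gripper_width"])
print("cam",-c["R"].T@c["t"],c["R"][2])
m=cv2.inRange(cv2.cvtColor(f,cv2.COLOR_BGR2HSV),(95,90,40),(125,255,255))
n,l,st,ce=cv2.connectedComponentsWithStats(m)
for i in range(1,n):
    if st[i,4]>100: print(ce[i].round(1),st[i],plane(c,[ce[i]],.056)[0].round(4),plane(c,[ce[i]],.092)[0].round(4))
c=cap("top"); print("hole top",plane(c,[[202.5,196.2]],.066))
E
python3 w.py pics/w1.png
```

```text
time: 1.35
eef_pos: [0.4611, -0.2404, 0.3612]
tool_rot: [-179.7, 0.3, 13.6]
contact_force: [-1.6, -1.3, -0.1]
gripper_width: 1.0
grip_force: 0.0
1.4 [ 0.46093258 -0.24176177  0.36305394] [-179.81810316    0.25714303   13.44125939] [ 0.23981903 -0.52145047  0.74904237] 0.995241766362392
cam [ 0.52945127 -0.22349674  0.32988738] [-0.27877709 -0.06275986 -0.95830294]
[258.6  80.5] [248  69  23  23 461] [ 0.5308 -0.226   0.056 ] [ 0.5306 -0.2257  0.092 ]
[257.4 168.5] [245 157  25  25 375] [ 0.4636 -0.2416  0.056 ] [ 0.4723 -0.2392  0.092 ]
hole top [[0.49830555 0.06822754 0.066     ]]
```

View pics/w1.png

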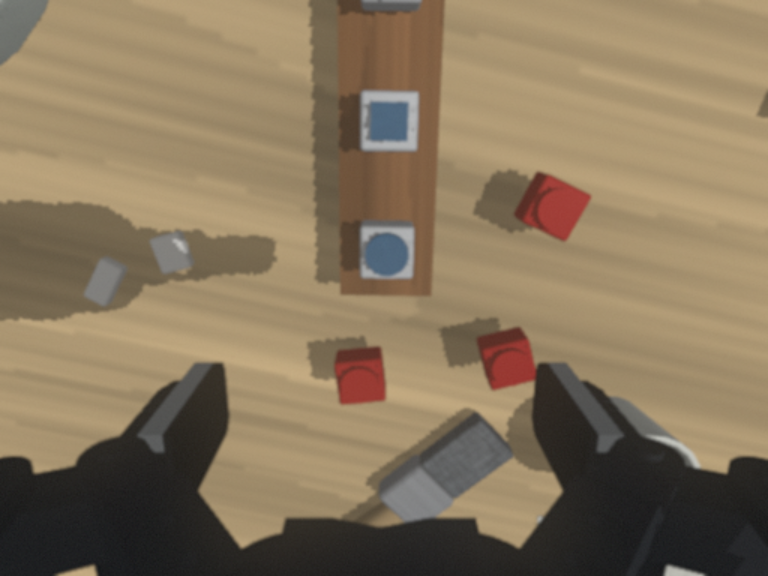

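The wrist view shows round glass at (386,253) and square glass at (388,121). The measured position (0.463,-0.2415) agrees with the top camera, so I descend and grip.

```bash
python3 -m handwheel '75 1 0 -40 0;75 0 0 -40 0;75 0 0 -30 0;75 0 0 -25 0;75 0 0 -15 0;75 0 0 -8 0;75 0 0 0 0;75 0 0 0 0' 40; python3 -m handwheel '0 0 0 0 0;0 0 0 0 0;0 0 0 0 0;0 0 0 0 0;0 0 0 0 0;0 0 0 0 0;0 0 0 0 0;0 0 0 0 0'
```

```text
time: 2.25
eef_pos: [0.463, -0.2428, 0.2078]
tool_rot: [179.9, -0.1, 13.3]
contact_force: [0.2, -0.6, 0.5]
gripper_width: 0.748
grip_force: 0.0
time: 3.05
eef_pos: [0.463, -0.2422, 0.2076]
tool_rot: [179.9, -0.1, 13.4]
contact_force: [-1.7, -0.7, 5.7]
gripper_width: 0.341
grip_force: 39.6
```

Gripped at 29 mm opening. I lift and move to a viewing position just short of the pocket.

```bash
python3 -m handwheel '0 0 0 10 0;0 0 0 20 0;0 0 0 30 0;0 0 0 40 0;0 0 0 20 0;0 -3 36 0 0.5;0 -3 36 0 0.5;0 -3 36 0 0.5;0 -3 36 0 0.5;0 -3 36 0 0.5;0 -3 36 0 0.4;0 -3 36 0 0'; python3 -m handwheel '0 -1 30 0 0;0 0 11 0 0;0 0 0 0 0;0 0 0 0 0'; cat > hole.py <<'E'
from h import *
import sys
c=cap("wrist"); f=c["frame"]
s=env.state(); print(s["time"],s["eef_pos"],s["tool_rot"],s["contact_force"],s["gripper_width"])
cv2.imwrite(sys.argv[1],cv2.resize(f,(768,576)))
g=cv2.cvtColor(f,cv2.COLOR_BGR2GRAY)
A=np.array([.5905,.0958]); u=-np.array([np.cos(np.radians(16.3)),np.sin(np.radians(16.3))])
print("pred",proj(c,[[*(A+u*r),.066] for r in(.077,.096,.099)]).round(0))
P=cloud(c); k=(abs(P[...,2]-.066)<.003)&(np.hypot(P[...,0]-.505,P[...,1]-.071)<.045)
print("nest px",k.sum()); 
if k.sum()>50:
    r=cv2.minAreaRect(P[k][:,:2].astype(np.float32)); print("nest",r)
# hole: pixels below nest top by depth inside hull
    h=cv2.convexHull(np.argwhere(k)[:,::-1].astype(np.int32)); M=np.zeros_like(g); cv2.fillConvexPoly(M,h,255); M=cv2.erode(M,np.ones((7,7)))
    b=((P[...,2]<.062)&(M>0)).astype(np.uint8); n,l,st,ce=cv2.connectedComponentsWithStats(b)
    for i in range(1,n):
        if st[i,4]>40: print("deep",ce[i],st[i],plane(c,[ce[i]],.066))
E
python3 hole.py pics/w2.png
```

```text
time: 4.25
eef_pos: [0.4412, 0.0114, 0.3274]
tool_rot: [180.0, -0.0, 16.3]
contact_force: [-0.2, 0.3, -1.0]
gripper_width: 0.344
grip_force: 40.0
time: 4.65
eef_pos: [0.4408, 0.05, 0.3268]
tool_rot: [180.0, 0.0, 16.3]
contact_force: [0.1, 0.2, -1.6]
gripper_width: 0.341
grip_force: 40.0
4.7 [0.44081635 0.04952978 0.32671908] [1.79952877e+02 2.93834033e-02 1.61908776e+01] [ 0.06792285 -1.10448494 -0.72605263] 0.3407686332448536
pred [[250.  69.]
 [250. 100.]
 [250. 104.]]
nest px 3851
nest ((0.49989524483680725, 0.06939862668514252), (0.05231403931975365, 0.03408069163560867), 16.14178466796875)
deep [250.13636364  96.63825758] [238  84  25  26 528] [[0.50010923 0.06941119 0.066     ]]
```

View pics/w2.png

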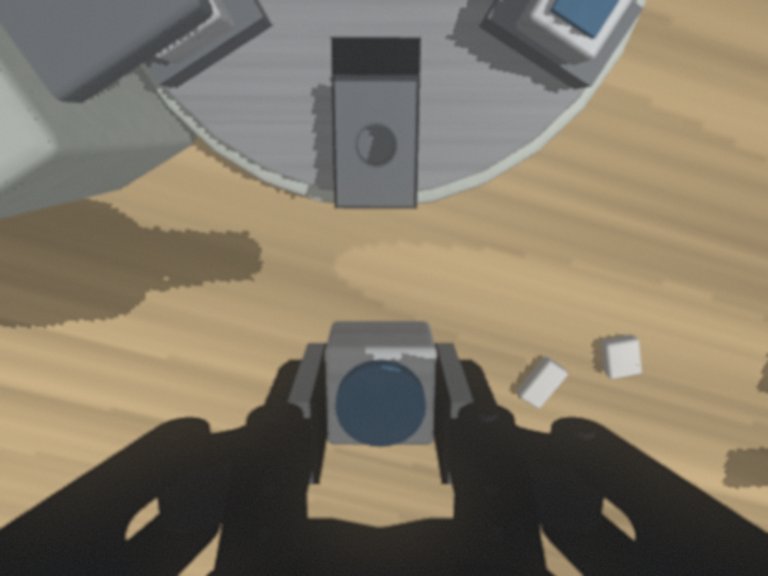

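The wrist view (768x576) shows the nest hole at (376,145), the held round glass at (381,402) and the nose at the upper left. Both hole estimates give (0.500,0.0694). Next I measure the held holder's centre relative to the TCP.

```bash
python3 - <<'E'
from h import *
c=cap("wrist"); f=c["frame"]
m=cv2.inRange(cv2.cvtColor(f,cv2.COLOR_BGR2HSV),(95,60,30),(125,255,255)); m[:200]=0
n,l,st,ce=cv2.connectedComponentsWithStats(m); i=1+st[1:,4].argmax(); print(ce[i],st[i])
P=cloud(c); q=P[l==i]; print("z",np.nanmedian(q[:,2]),np.nanmedian(q,axis=0))
cc=np.array([[st[i,0]+(st[i,2]-1)/2, st[i,1]+(st[i,3]-1)/2]])
g=plane(c,cc,.176)[0]; s=np.mean([env.state()["eef_pos"]],axis=0); print(g,s,g-s, "need",np.array([.5001,.0694])-g[:2], "need by tcp",np.array([.5001,.0694])-s[:2])
E
```

```text
[253.26851852 268.49614198] [ 224  241   59   55 2592]
z 0.17500342298103577 [0.4414769  0.04981248 0.17500342]
[0.44218266 0.05014602 0.176     ] [0.4408286  0.04942696 0.3266263 ] [ 0.00135407  0.00071906 -0.1506263 ] need [0.05791734 0.01925398] need by tcp [0.0592714  0.01997304]
```

```bash
python3 -m handwheel '0 20 7 0 0;0 20 7 0 0;0 18 5.5 0 0;0 0 0 -20 0;0 0 0 -20 0;0 0 0 -15 0;0 0 0 -6 0;0 0 0 0 0;0 0 0 0 0'; python3 -m handwheel '0 0 0 -3 0;0 0 0 -2 0;0 0 0 -2 0;0 0 0 -2 0;0 0 0 0 0'
```

```text
time: 5.65
eef_pos: [0.4991, 0.07, 0.2662]
tool_rot: [180.0, -0.0, 16.2]
contact_force: [0.5, -0.1, -0.9]
gripper_width: 0.337
grip_force: 40.0
time: 6.15
eef_pos: [0.4989, 0.0705, 0.2565]
tool_rot: [-180.0, -0.0, 16.3]
contact_force: [0.7, 0.4, -0.6]
gripper_width: 0.339
grip_force: 40.0
```

No contact force at 2–3 mm below the nest top, so the pin is in the hole. I continue down.

```bash
python3 -m handwheel '0 0 0 -3 0;0 0 0 -3 0;0 0 0 -3 0;0 0 0 -2 0;0 0 0 0 0;0 0 0 0 0'; python3 -m handwheel '0 0 0 -1 0;0 0 0 -1 0;0 0 0 0 0;0 0 0 0 0'
```

```text
time: 6.75
eef_pos: [0.4987, 0.0705, 0.2456]
tool_rot: [-180.0, 0.0, 16.3]
contact_force: [0.3, 0.7, -1.3]
gripper_width: 0.339
grip_force: 40.0
time: 7.15
eef_pos: [0.4987, 0.0705, 0.2437]
tool_rot: [-180.0, -0.0, 16.3]
contact_force: [0.3, -0.0, -1.1]
gripper_width: 0.341
grip_force: 40.1
```

```bash
python3 -m handwheel '0 0 0 -1 0;0 0 0 0 0;0 0 0 0 0'; python3 -m handwheel '0 0 0 -1 0;0 0 0 0 0;0 0 0 0 0';python3 -m handwheel '0 0 0 -1 0;0 0 0 0 0;0 0 0 0 0'
```

```text
time: 7.45
eef_pos: [0.4987, 0.0705, 0.2428]
tool_rot: [180.0, -0.0, 16.3]
contact_force: [-1.0, -0.7, 2.6]
gripper_width: 0.342
grip_force: 40.4
time: 7.75
eef_pos: [0.4988, 0.0705, 0.2418]
tool_rot: [180.0, -0.0, 16.3]
contact_force: [-1.4, -0.7, 4.6]
gripper_width: 0.338
grip_force: 40.6
time: 8.05
eef_pos: [0.4987, 0.0705, 0.2415]
tool_rot: [180.0, -0.0, 16.3]
contact_force: [-3.4, -1.5, 13.0]
gripper_width: 0.341
grip_force: 41.9
```

Contact began near the expected seated height (0.243), and the press peaked at 13 N. I ease off, release, rise and check.

```bash
python3 -m handwheel '0 0 0 -0 0;0 0 0 1 0;0 0 0 0.5 0;40 0 0 0 0;60 0 0 0 0;60 0 0 0 0;60 0 0 0 0'; python3 -m handwheel '60 0 0 10 0;60 0 0 20 0;60 0 0 30 0;60 0 0 30 0;60 -20 -6 10 0;60 -20 -6 0 0;60 -20 -6 0 0;60 0 0 0 0;60 0 0 0 0'; python3 - <<'E'
from h import *
c=cap("wrist"); f=c["frame"]; P=cloud(c)
m=cv2.inRange(cv2.cvtColor(f,cv2.COLOR_BGR2HSV),(95,60,30),(125,255,255))
p=proj(c,[[.5001,.0694,.092]])[0]; print(p)
n,l,st,ce=cv2.connectedComponentsWithStats(m)
i=min((j for j in range(1,n) if st[j,4]>150),key=lambda j:np.hypot(*(ce[j]-p)))
q=P[l==i]; q=q[np.isfinite(q[:,0])]; A=np.c_[q[:,:2]-q[:,:2].mean(0),np.ones(len(q))]; s=np.linalg.lstsq(A,q[:,2],rcond=None)[0]
print(ce[i],st[i],"plane",plane(c,[ce[i]],.092),"tilt deg",np.degrees(s[:2]),"z",s[2],len(q))
for j in range(1,n):
    if st[j,4]>150: print(ce[j],np.nanmedian(P[l==j],axis=0))
x,y=map(int,p); k=slice(max(0,y-90),y+90),slice(max(0,x-120),x+120)
cv2.imwrite("pics/seat.png",cv2.resize(f[k],None,fx=3,fy=3))
E
```

```text
time: 8.75
eef_pos: [0.4988, 0.0705, 0.242]
tool_rot: [-180.0, 0.0, 16.3]
contact_force: [0.3, -0.2, -0.4]
gripper_width: 0.602
grip_force: 0.0
time: 9.65
eef_pos: [0.4389, 0.0525, 0.343]
tool_rot: [180.0, -0.1, 16.3]
contact_force: [0.8, -0.1, -1.3]
gripper_width: 0.603
grip_force: 0.0
[255.03652431  96.08759953]
[252.41614907  98.10381544] [ 234   80   38   38 1127] plane [[0.49848221 0.07061876 0.092     ]] tilt deg [-0.40157259 -0.28370922] z 0.0919594304439108 1121
[384.875    10.64125] [0.56676846 0.01037351 0.09190876]
[252.41614907  98.10381544] [0.49854546 0.07062216 0.09198798]
```

View pics/seat.png

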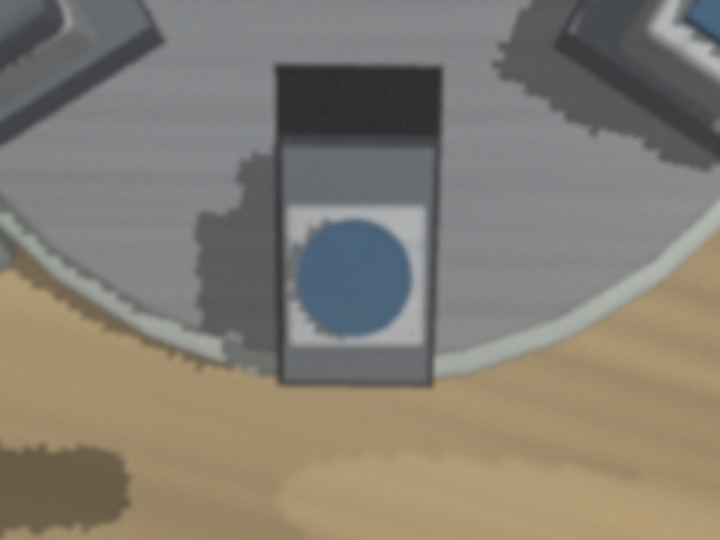

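The picture shows round glass at (355,277) with its block flat on the nest. Its top is at 0.092 m with under 0.5° of tilt, so it is seated. Now the knob.

```bash
python3 -m handwheel '60 30 9 0 0;60 30 9 0 0;60 30 9 0 0;60 30 9 0 0;60 31 8 0 0;60 0 0 0 0;60 0 0 -20 0;60 0 0 -20 0;60 0 0 -10 0;60 0 0 -4 0;60 0 0 0 0' 60; python3 -m handwheel '0 0 0 0 0;0 0 0 0 0;0 0 0 0 0;0 0 0 0 0;0 0 0 0 0;0 0 0 0 0;0 0 0 0 0;0 0 0 0 0'
```

```text
time: 10.8
eef_pos: [0.5898, 0.0965, 0.288]
tool_rot: [-180.0, 0.0, 16.3]
contact_force: [-0.0, 0.1, 0.2]
gripper_width: 0.601
grip_force: 0.0
time: 11.6
eef_pos: [0.5902, 0.0956, 0.2893]
tool_rot: [179.9, -0.1, 16.2]
contact_force: [-0.5, -3.3, 5.9]
gripper_width: 0.148
grip_force: 60.0
```

```bash
python3 -m handwheel '0 0 0 0 -2;0 0 0 0 -4;0 0 0 0 -5;0 0 0 0 -5;0 0 0 0 -5;0 0 0 0 -5;0 0 0 0 -5;0 0 0 0 -5;0 0 0 0 -5;0 0 0 0 -5;0 0 0 0 -5;0 0 0 0 -5'; python3 -m handwheel '0 0 0 0 -3;0 0 0 0 -1;0 0 0 0 0;0 0 0 0 0;0 0 0 0 0'
```

```text
time: 12.8
eef_pos: [0.5905, 0.0972, 0.2893]
tool_rot: [-179.8, -0.1, -39.9]
contact_force: [0.5, 1.9, 1.5]
gripper_width: 0.153
grip_force: 59.5
time: 13.3
eef_pos: [0.5906, 0.0973, 0.2893]
tool_rot: [-179.8, -0.1, -43.6]
contact_force: [3.2, 2.0, 6.2]
gripper_width: 0.149
grip_force: 60.0
```

Turned 60°. Now I release slowly, rise and look.

```bash
python3 -m handwheel '20 0 0 0 0;30 0 0 0 0;50 0 0 0 0;60 0 0 0 0;60 0 0 0 0;60 0 0 20 0;60 0 0 30 0;60 0 0 40 0;60 0 0 40 0;60 -20 -40 0 0;60 -20 -40 0 0;60 -20 -40 0 0'; python3 -m handwheel '60 -20 -40 0 0;60 -20 -40 0 0;60 -20 -40 0 0;60 0 0 0 0;60 0 0 0 0;60 0 0 0 0'; sed -i 's/\[135:245,315:405\]/[70:230,100:260]/;s/(450,550)/(550,550)/;s/np.hstack(\[\(.*\),cv2.resize(f\[165.*\])/\1/;s/crop1/fin/' m.py; sed -n 3p m.py; python3 m.py; python3 -c "
from h import *
c=cap('scene');cv2.imwrite('pics/fin2.png',cv2.resize(c['frame'][200:345,150:400],(800,464),interpolation=cv2.INTER_CUBIC))"
```

```text
time: 14.5
eef_pos: [0.5288, -0.0246, 0.4184]
tool_rot: [-180.0, -0.0, -43.7]
contact_force: [-0.0, -0.8, 0.2]
gripper_width: 0.598
grip_force: 0.0
time: 15.1
eef_pos: [0.4702, -0.1425, 0.4182]
tool_rot: [-180.0, 0.0, -43.6]
contact_force: [0.9, 0.6, 0.2]
gripper_width: 0.601
grip_force: 0.0
cv2.imwrite("pics/fin.png",cv2.resize(f[70:230,100:260],(550,550),interpolation=cv2.INTER_CUBIC))
[178.4 105.8] 65 [0.6752 0.1209 0.092 ]
[220.7 116.1] 68 [0.6546 0.0359 0.092 ]
[145.8 135.9] 67 [0.6118 0.1818 0.092 ]
[231.9 157.5] 67 [0.5706 0.0111 0.092 ]
[199.3 189.1] 67 [0.5071 0.0717 0.092 ]
knob (array([0.5907, 0.0959]), array([0.0152, 0.0496]), 46.11860656738281, 224, np.float64(0.13628367806314906))
rack (array([0., 0.]), array([0., 0.]), 0.0, 0, np.float64(nan))
nest (array([0.5186, 0.0587]), array([0.0702, 0.0636]), 15.99094295501709, 194, np.float64(0.0664940272099031))
wheel ((0.6756171584129333, 0.26697108149528503), 0.31081104278564453)
  return _methods._mean(a, axis=axis, dtype=dtype,
  ret = ret.dtype.type(ret / rcount)
```

View pics/fin2.png

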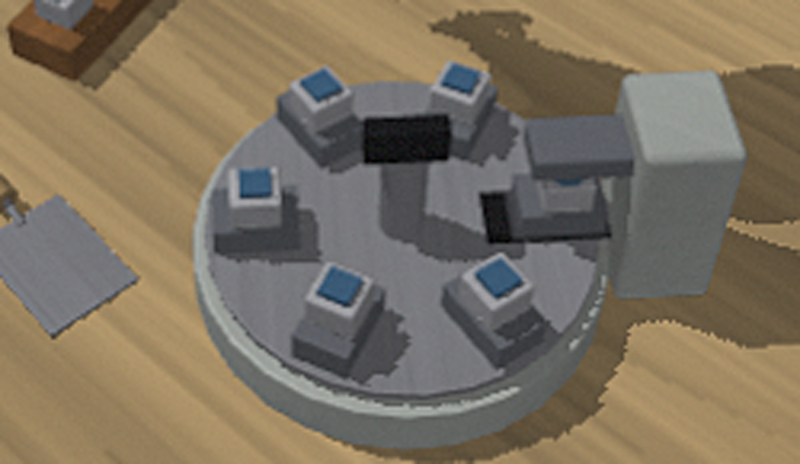

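The picture shows the sample seated upright under the nose at (570,190), the knob bar at (407,138) turned one click, and the arm clear.

```bash
python3 -c "
from bench import env
print(env.finish_job())"
```

```text
the job is handed in; nothing more can be done
None
```

The round-glass holder is seated in the carousel's empty pocket and turned one click clockwise to under the reader's nose. The knob is released, and the job is handed in at about 15 s; no verdict came back.

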